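# Find the soft antenna holder arm and load it

### The arm

A 6-joint arm with a two-finger parallel gripper is mounted at the origin on the work surface. World frame = base frame: x ahead of the robot, y to its left, z up, the work surface at z = 0. Lengths are in m, angles in rad, forces in N, time in s.
With the tool pointing down it reaches from about 0.25 to 0.725 m from the base axis. Payload 9.7 kg.
Tool frame: the origin (TCP) lies at the very end of the fingers, on their centre line; the grasp point (between the pads) lies 19 mm behind it; x points along the fingers, z is the direction in which the jaws open and shut, and the axes are right-handed (so a half turn about x gives the same grasp; the last joint's range is limited). The gripper opens to 85 mm and grips with 20 to 120 N. Pads are 22 mm wide; open, the fingers measure 114 mm over their backs; the gripper's body (76 mm by 85 mm) begins 54 mm behind the grasp point. The pads swing forward as they close: fully open they stand 13 mm farther back than shut.
Start: joints at [-1.236, 0.087, 0.176, 1.66, 0, 1.571], TCP at [0.181, -0.519, 0.231] pointing down, gripper open.
Joint ranges: [-3.13, 3.13], [-0.85, 1.81], [-1.15, 1.24], [-2.2, 2.28], [-1.44, 1.52], [-3.14, 3.14]. Speed limits (rad/s): [2.22, 2.22, 2.57, 3.14, 3.14, 3.14].

### API

Orientations are given as a unit quaternion [w, x, y, z].
In Python, from cell import ctrl gives the robot as it stands.
- The arm moves only by the tool servo_tool, never from a script. Its argument "deltas" is a list of rows, each an object of numbers: "ax", "ay", "az": the turn, a rotation vector about the tool's x, y, z in degrees; "x", "y", "z": the shift along the tool's x, y, z in cm; "jaw": the closure in counts, from 0 (fully open) to 255 (shut). A call has 1 to 10 rows; each row is the pose to reach, as a shift and turn from the pose commanded when the call began, along the tool's axes at that moment; what a row does not reach only later rows make up. A row lasts 1/8 s, in which the tool goes at most 62.5 mm and 10.7 degrees, less where a joint would pass 70% of its speed; a pose out of reach is approached as far as the arm can. A call with a gripper value outside its range is refused whole. The fingers move at their own pace and stop on an object; "newtons" is the grip in N (left out, the last holds). Time passes only in rows, so rows that repeat a pose let the fingers close. It gives the time, the measured TCP pose, the force and the opening at its end, in the units of the state.
- ctrl.state(): the state, without advancing time (a new reading comes with each control period).
- ctrl.grab_frame(name): name is "scene" or "side" or "wrist"; returns a dict with "color" (400x640x3 uint8, blue, green, red), "z_map" (400x640 float32, m along the optical axis (not along the pixel's ray), 0 where there is no reading), "fx", "fy", "cx", "cy" (pixels), "world_from_camera" (4x4, takes a point from camera to world coordinates). Camera axes: x right, y up, looking along -z (the intrinsics and any distortion apply to the point x, -y, -z); pixel columns grow to the right and rows downward; lengths in m; the calibration is good to about 2 mm. A picture is of the moment at which its call begins.
- ctrl.job_done(): hands the job in, once; it reports no verdict.
The state is a dict: "time_s": time; "q": joint angles; "qd": joint speeds; "tau": joint torques, N m; "tool_pos": TCP position; "tool_rot": TCP orientation; "force": force on the tool from outside, world axes, zero at the start; "ft_torque": the same for the moment, N m; "grip_width": finger opening in m.
Only numpy, scipy, OpenCV 4.12 (cv2) and the standard library are available. Lean on these libraries where they do the work, as an engineer would, in place of code of your own. Each camera call takes 0.05 s, during which the arm holds its last target. There are 200 camera calls.

### The job

One of the three springy antenna holder arms is softer than the other two: find it by pressing the blue bar at mid-span straight down with the closed fingertips at about 8 N, judging how far it gives (a stiff arm 4 to 5 mm, the soft one 9 to 10 mm), and hold the soft arm at that 8 N for a second. Never put more than 15 N on any arm. Then stand the red weight in the yellow cup of the soft arm for its sag test and let go; do not shift the mug, jar or screwdriver.

Things in the scene. Friction and masses are not known exactly. Their poses are not given: they have to be found in the camera images.
- station_a: one of three test stations alike in looks, fixed to the table in any order: aluminium base 210 x 90 x 8 mm, from x = -110 to 100 mm of its frame; origin on the table. Black clamp post (40 x 44 mm, top at 67 mm, screw heads to 70) at x = -90 mm; from it the black springy arm runs level to +x, from x = -70 to 70 mm, 24 mm wide, top face at 57 mm, with a yellow cup on its free end
- station_b: one of three test stations alike in looks, fixed to the table in any order: aluminium base 210 x 90 x 8 mm, from x = -110 to 100 mm of its frame; origin on the table. Black clamp post (40 x 44 mm, top at 67 mm, screw heads to 70) at x = -90 mm; from it the black springy arm runs level to +x, from x = -70 to 70 mm, 24 mm wide, top face at 57 mm, with a yellow cup on its free end
- station_c: one of three test stations alike in looks, fixed to the table in any order: aluminium base 210 x 90 x 8 mm, from x = -110 to 100 mm of its frame; origin on the table. Black clamp post (40 x 44 mm, top at 67 mm, screw heads to 70) at x = -90 mm; from it the black springy arm runs level to +x, from x = -70 to 70 mm, 24 mm wide, top face at 57 mm, with a yellow cup on its free end
- leaf_a: the springy black arm (cantilever) of station_a with its bar and cup; origin at its root on the post (x = -70, z = 54 mm of the station), its x runs along it to the free end. Pressed, it tilts down about its root and springs back. It breaks above 15 N
- leaf_b: the springy black arm (cantilever) of station_b with its bar and cup; origin at its root on the post (x = -70, z = 54 mm of the station), its x runs along it to the free end. Pressed, it tilts down about its root and springs back. It breaks above 15 N
- leaf_c: the springy black arm (cantilever) of station_c with its bar and cup; origin at its root on the post (x = -70, z = 54 mm of the station), its x runs along it to the free end. Pressed, it tilts down about its root and springs back. It breaks above 15 N
- pad_a (a point): blue round press bar across the top of leaf_a at mid-span, 70 mm from the root, 30 mm long, 12 mm in diameter; this point is the middle of its crest, 64 mm above the table unloaded and 7 mm above the arm; it moves with the arm. At 8 N a stiff arm gives 3.5 to 5.5 mm there, the soft one 8.5 to 10.5 mm, in proportion to force after the first 0.5 N. Looks do not tell which is soft
- pad_b (a point): blue round press bar across the top of leaf_b at mid-span, 70 mm from the root, 30 mm long, 12 mm in diameter; this point is the middle of its crest, 64 mm above the table unloaded and 7 mm above the arm; it moves with the arm. At 8 N a stiff arm gives 3.5 to 5.5 mm there, the soft one 8.5 to 10.5 mm, in proportion to force after the first 0.5 N. Looks do not tell which is soft
- pad_c (a point): blue round press bar across the top of leaf_c at mid-span, 70 mm from the root, 30 mm long, 12 mm in diameter; this point is the middle of its crest, 64 mm above the table unloaded and 7 mm above the arm; it moves with the arm. At 8 N a stiff arm gives 3.5 to 5.5 mm there, the soft one 8.5 to 10.5 mm, in proportion to force after the first 0.5 N. Looks do not tell which is soft
- cup_a (a point): centre of the inner floor of the yellow square cup on the free end of leaf_a, 130 mm from the root (x = 60 mm of the station): 46 x 46 mm inside, walls 3 mm thick and rising 8 mm above the floor; floor 60 mm above the table unloaded. It moves with the arm and sinks (6 to 15 mm) under the weight
- cup_b (a point): centre of the inner floor of the yellow square cup on the free end of leaf_b, 130 mm from the root (x = 60 mm of the station): 46 x 46 mm inside, walls 3 mm thick and rising 8 mm above the floor; floor 60 mm above the table unloaded. It moves with the arm and sinks (6 to 15 mm) under the weight
- cup_c (a point): centre of the inner floor of the yellow square cup on the free end of leaf_c, 130 mm from the root (x = 60 mm of the station): 46 x 46 mm inside, walls 3 mm thick and rising 8 mm above the floor; floor 60 mm above the table unloaded. It moves with the arm and sinks (6 to 15 mm) under the weight
- weight: red steel weight, 350 g: foot 36 mm in diameter, 10 mm high; above it a plain round stem 30 mm in diameter; 65 mm high overall; origin at the centre of its underside. Starts upright on the table left or right of the stations. Grip the stem from above
- mug: bystander: white mug, 76 mm across, 85 mm high, origin at the centre of its underside
- jar: bystander: jar with blue cap, 60 mm across, 70 mm high, origin at the centre of its underside
- driver: bystander: orange screwdriver lying on the table, 170 mm long
Mind the look-alikes: they are no part of the job. What is meant by the weight is not purple or white, and is the smaller of those in its own colour.

How it is judged:
On the way, in this order (a step that is already met when the one before it is completed fails the run):
1. the soft arm is held pressed on its blue bar by the fingers with 6 to 10 N for 0.5 s (the bar then stands more than 6.7 mm below its rest height, which only the soft arm does) (((contact force between leaf_a and the fingers between 6 and 10 N and horizontal distance between the grasp point and pad_a below 0.02 m and z of pad_a in the frame of station_a below 0.0573 m) or (contact force between leaf_b and the fingers between 6 and 10 N and horizontal distance between the grasp point and pad_b below 0.02 m and z of pad_b in the frame of station_b below 0.0573 m) or (contact force between leaf_c and the fingers between 6 and 10 N and horizontal distance between the grasp point and pad_c below 0.02 m and z of pad_c in the frame of station_c below 0.0573 m))), for 0.5 s.
2. the red weight stands released in the cup of the soft arm (whose cup then sags more than 11 mm, which only the soft arm does) (((distance between weight and cup_a below 0.013 m and z of weight in the frame of cup_a below 0.004 m and z of cup_a in the frame of station_a below 0.049 m) or (distance between weight and cup_b below 0.013 m and z of weight in the frame of cup_b below 0.004 m and z of cup_b in the frame of station_b below 0.049 m) or (distance between weight and cup_c below 0.013 m and z of weight in the frame of cup_c below 0.004 m and z of cup_c in the frame of station_c below 0.049 m)) and angle between weight's own z axis and vertical below 0.25 rad and linear speed of weight below 0.02 m/s and contact force between the fingers and weight below 0.1 N), for 0.2 s.
At the end, for the whole second after the job is handed in: the red weight stands at rest and released on the floor of the soft arm's cup (within 13 mm of its centre, within 0.25 rad of upright), the cup sagging more than 11 mm under it (all of step 2); the robot touches nothing.
It fails at once if more than 15 N on a holder arm (contact force between any of leaf_a, leaf_b, leaf_c and anything else above 15 N).
It fails at once if mug, jar or screwdriver shifted more than 20 mm (distance of any of mug, jar, driver from where it was at the start of the episode above 0.02 m).
It also fails if it takes over 72 s, if anything falls off the work surface, if the arm or the gripper's body presses on something with over 40 N, if the wrist force passes 120 N, or if a joint passes its speed limit or range.

## Working session

There is one attempt and no reset: what is moved stays moved. The work goes in short steps, Python scripts to look and compute and a tool call to move; the robot and the scene stay as the last step left them, time stands still between calls to the robot, and variables do not carry over. Pictures are saved under pics/ and viewed, about 8 in all and at most 12, crops included, and the job is handed in when it is done.

Besides the shell and the picture viewer there is one more tool, called after "Emit:" as name([rows], argument=value, ...), one row to a line, values as JSON. servo_tool: Moves the arm, as the interface text tells. Its arguments: {"type":"object","properties":{"deltas":{"type":"array","items":{"type":"object","properties":{"ax":{"type":"number"},"ay":{"type":"number"},"az":{"type":"number"},"x":{"type":"number"},"y":{"type":"number"},"z":{"type":"number"},"jaw":{"type":"number"}}}},"newtons":{"type":"number"}},"required":["deltas"]}

```bash
mkdir -p pics
cat > h.py <<'E'
import numpy as np, cv2
from cell import ctrl
def pts(f):
    z=f["z_map"]; v,u=np.indices(z.shape)
    P=np.stack([(u-f["cx"])/f["fx"]*z,-(v-f["cy"])/f["fy"]*z,-z],-1)
    T=np.array(f["world_from_camera"]); W=P@T[:3,:3].T+T[:3,3]; W[z==0]=np.nan
    return W
E
python3 - <<'E'
from h import *
import pickle
s=ctrl.state(); print(s)
for n in ["scene","side"]:
    f=ctrl.grab_frame(n); cv2.imwrite(f"pics/{n}1.png",f["color"]); pickle.dump(f,open(n+"1.pkl","wb")); print(n,f["fx"],np.round(f["world_from_camera"],3).tolist(),f.keys())
E
```

```text
{'time_s': 0.0, 'q': array([-1.23597390e+00,  8.74783138e-02,  1.75099668e-01,  1.65976274e+00,
       -4.41414342e-06,  1.57079259e+00]), 'qd': array([-3.57555679e-04, -1.49974008e-03,  1.29308824e-03,  4.45837390e-05,
       -1.20908026e-04, -4.62703695e-04]), 'tau': array([ 6.83070375e-04, -5.20390427e+01,  4.64802718e+01,  1.63994957e-02,
        5.71796579e-05,  1.69467949e-06]), 'tool_pos': array([ 0.18065601, -0.51924662,  0.23055534]), 'tool_rot': array([ 0.57593702,  0.40996765,  0.57671401, -0.40941913]), 'force': array([ 0.28748687, -0.2849984 ,  0.09397532]), 'ft_torque': array([-0.02331306, -0.00971642,  0.02160241]), 'grip_width': 0.08541010501307007}
scene 406.95362030347707 [[-0.728, -0.504, 0.465, 0.989], [0.686, -0.541, 0.487, 0.57], [0.006, 0.673, 0.74, 0.839], [0.0, 0.0, 0.0, 1.0]] dict_keys(['color', 'z_map', 'fx', 'fy', 'cx', 'cy', 'world_from_camera'])
side 478.2959097544803 [[0.995, 0.079, -0.055, 0.466], [-0.096, 0.785, -0.613, -0.696], [-0.005, 0.615, 0.789, 1.001], [0.0, 0.0, 0.0, 1.0]] dict_keys(['color', 'z_map', 'fx', 'fy', 'cx', 'cy', 'world_from_camera'])
```

View pics/scene1.png

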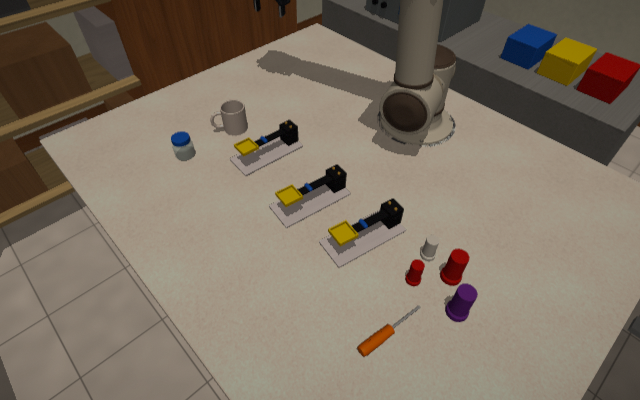

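View pics/side1.png

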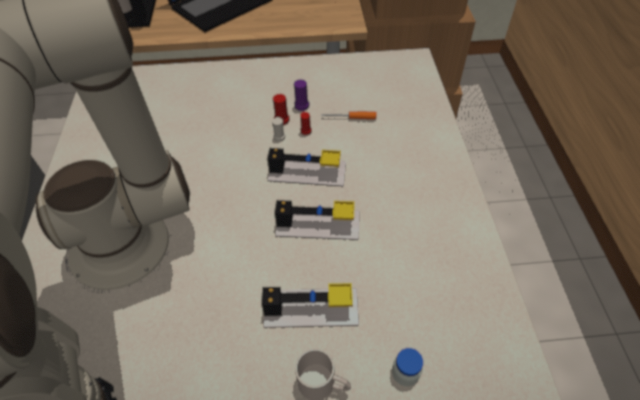

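The scene view shows three stations with yellow cups at about (246,147), (289,196) and (343,233). The small red weight is at (415,272), with white, large red and purple look-alikes beside it. The side view shows the cups at (330,158), (343,210) and (340,295), and the small red weight at (306,123).

Run:
```python
from h import *
import pickle
for n in ["scene","side"]:
    f=pickle.load(open(n+"1.pkl","rb")); W=pts(f); hsv=cv2.cvtColor(f["color"],cv2.COLOR_BGR2HSV)
    H,S,V=[hsv[...,i].astype(int) for i in range(3)]
    on=(W[...,2]>.01)&(W[...,2]<.12)&(abs(W[...,1])<.6)&(W[...,0]>.1)&(W[...,0]<1)
    for c,m in dict(blue=(H>100)&(H<125)&(S>120)&(V>40),yel=(H>20)&(H<35)&(S>150)&(V>80),red=((H<6)|(H>172))&(S>150)&(V>60),blk=(V<45),purp=(H>126)&(H<160)&(S>80)).items():
        k,l,st,ce=cv2.connectedComponentsWithStats((m&on).astype(np.uint8))
        for i in range(1,k):
            if st[i,4]<12: continue
            p=W[l==i]; print(n,c,st[i,4],np.round(ce[i]),"mean",np.round(p.mean(0),3),"min",np.round(np.percentile(p,3,0),3),"max",np.round(np.percentile(p,97,0),3))
```

```text
scene blue 211 [180. 139.] mean [ 0.651 -0.37   0.069] min [ 0.628 -0.397  0.059] max [ 0.672 -0.35   0.074]
scene blue 29 [264. 139.] mean [ 0.469 -0.209  0.062] min [ 0.464 -0.221  0.057] max [ 0.474 -0.199  0.067]
scene blue 36 [308. 187.] mean [0.503 0.022 0.063] min [0.498 0.01  0.057] max [0.507 0.033 0.068]
scene blue 47 [363. 223.] mean [0.488 0.202 0.063] min [0.482 0.189 0.057] max [0.492 0.213 0.068]
scene yel 269 [246. 146.] mean [ 0.527 -0.217  0.064] min [ 0.503 -0.243  0.059] max [ 0.553 -0.191  0.071]
scene yel 365 [289. 195.] mean [0.56  0.011 0.063] min [ 0.535 -0.015  0.059] max [0.587 0.037 0.071]
scene yel 459 [343. 233.] mean [0.544 0.189 0.063] min [0.518 0.163 0.058] max [0.572 0.216 0.071]
scene red 573 [456. 266.] mean [0.426 0.425 0.061] min [0.403 0.405 0.013] max [0.437 0.44  0.091]
scene red 291 [415. 272.] mean [0.494 0.369 0.046] min [0.477 0.354 0.012] max [0.502 0.38  0.067]
scene blk 92 [401. 127.] mean [0.183 0.064 0.111] min [0.168 0.026 0.1  ] max [0.194 0.096 0.119]
scene blk 413 [286. 133.] mean [ 0.396 -0.198  0.05 ] min [ 0.364 -0.221  0.014]
[... 1642 characters left out ...]
ide blk 371 [281. 160.] mean [0.409 0.202 0.051] min [0.379 0.19  0.019] max [0.467 0.225 0.067]
side blk 30 [315. 159.] mean [0.501 0.194 0.056] min [0.493 0.186 0.052] max [0.51  0.202 0.059]
side blk 448 [290. 213.] mean [0.426 0.019 0.053] min [0.394 0.006 0.021] max [0.483 0.041 0.068]
side blk 44 [327. 211.] mean [0.518 0.014 0.055] min [0.508 0.006 0.053] max [0.526 0.022 0.058]
side blk 590 [280. 301.] mean [ 0.395 -0.217  0.056] min [ 0.36  -0.231  0.025] max [ 0.452 -0.196  0.069]
side blk 70 [322. 297.] mean [ 0.485 -0.217  0.056] min [ 0.475 -0.226  0.053] max [ 0.495 -0.21   0.059]
side purp 288 [301.  94.] mean [0.478 0.466 0.056] min [0.463 0.456 0.012] max [0.494 0.489 0.09 ]
```

```bash
cat >> h.py <<'E'
from scipy.spatial.transform import Rotation as Rn
def rot(s): return Rn.from_quat(np.roll(s["tool_rot"],-1))
def plan(p,yaw=None):
    """shift (cm, tool axes) and turn (deg rotvec) to TCP p, jaws (tool z) opening along world yaw deg"""
    s=ctrl.state(); R=rot(s); d=R.inv().apply(np.array(p)-s["tool_pos"])*100; print("shift",np.round(d,2),end=" ")
    if yaw is not None:
        z0=R.as_matrix()[:,2]; 
        for k in (0,180):
            a=np.radians(yaw+k); z=np.array([np.cos(a),np.sin(a),0]); x=np.array([0,0,-1.]); T=Rn.from_matrix(np.c_[x,np.cross(z,x),z])
            print("turn",np.round(np.degrees((R.inv()*T).as_rotvec()),1),end=" ")
    print()
E
python3 - <<'E'
from h import *
s=ctrl.state(); print(np.round(rot(s).as_matrix(),3))
plan([.467,-.212,.231],86); plan([.467,-.212,.12],86)
E
```

```text
[[-0.     0.944  0.329]
 [ 0.001  0.329 -0.944]
 [-1.    -0.    -0.001]]
shift [-1.000e-02  3.714e+01 -1.961e+01] turn [-1.568e+02 -0.000e+00 -1.000e-01] turn [23.2 -0.1  0. ] 
shift [ 11.09  37.14 -19.6 ] turn [-1.568e+02 -0.000e+00 -1.000e-01] turn [23.2 -0.1  0. ]
```

Emit:
servo_tool([
  {"y": 6,"z": -3,"ax": 5,"jaw": 255},
  {"y": 12,"z": -6.2,"ax": 10,"jaw": 255},
  {"y": 18,"z": -9.4,"ax": 15,"jaw": 255},
  {"y": 24,"z": -12.6,"ax": 20,"jaw": 255},
  {"y": 30,"z": -15.8,"ax": 23.2,"jaw": 255},
  {"y": 35,"z": -18.4,"ax": 23.2,"jaw": 255},
  {"x": 3,"y": 37.1,"z": -19.6,"ax": 23.2,"jaw": 255},
  {"x": 6,"y": 37.1,"z": -19.6,"ax": 23.2,"jaw": 255},
  {"x": 6,"y": 37.1,"z": -19.6,"ax": 23.2,"jaw": 255},
], newtons=40)

```text
$.deltas[0]: bad value
```

Run:
```python
from h import *
f=ctrl.grab_frame("wrist"); cv2.imwrite("pics/w1.png",f["color"]); W=pts(f); hsv=cv2.cvtColor(f["color"],cv2.COLOR_BGR2HSV)
H,S,V=[hsv[...,i].astype(int) for i in range(3)]
for c,m in dict(blue=(H>100)&(H<125)&(S>120)&(V>40),yel=(H>20)&(H<35)&(S>150)&(V>80)).items():
    k,l,st,ce=cv2.connectedComponentsWithStats((m&(W[...,2]>.02)).astype(np.uint8))
    for i in range(1,k):
        if st[i,4]>60: p=W[l==i]; print(c,st[i,4],np.round(ce[i]),np.round(np.percentile(p,3,0),4),np.round(np.percentile(p,97,0),4))
s=ctrl.state(); print(s["tool_pos"],s["force"],s["grip_width"],s["q"],s["time_s"])
plan([.467,-.212,.07],86)
```

```text
[ 0.18066221 -0.51931205  0.2307507 ] [-0.16005964  1.19346104  0.01499749] 0.08542965227065938 [-1.23601667e+00  8.73453638e-02  1.75337910e-01  1.65978521e+00
  2.32084548e-05  1.57079256e+00] 0.15
shift [ 16.1   37.14 -19.6 ] turn [-1.568e+02 -0.000e+00 -1.000e-01] turn [23.2 -0.1  0. ]
```

View pics/w1.png

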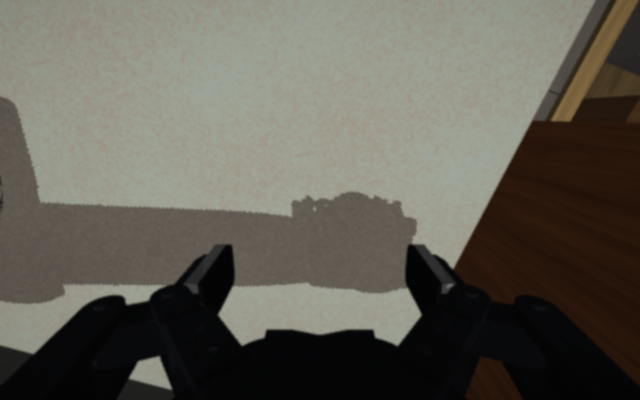

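The move was refused, so the picture only shows bare table from the start pose. I'll retry with complete rows.

Emit:
servo_tool([
  {"x": 0,"y": 6,"z": -3,"ax": 5,"ay": 0,"az": 0,"jaw": 255},
  {"x": 0,"y": 11.5,"z": -6,"ax": 10,"ay": 0,"az": 0,"jaw": 255},
  {"x": 0,"y": 17,"z": -9,"ax": 15,"ay": 0,"az": 0,"jaw": 255},
  {"x": 0,"y": 22.5,"z": -12,"ax": 20,"ay": 0,"az": 0,"jaw": 255},
  {"x": 0,"y": 28,"z": -15,"ax": 23.2,"ay": 0,"az": 0,"jaw": 255},
  {"x": 0,"y": 33.5,"z": -17.8,"ax": 23.2,"ay": 0,"az": 0,"jaw": 255},
  {"x": 3,"y": 37.1,"z": -19.6,"ax": 23.2,"ay": 0,"az": 0,"jaw": 255},
  {"x": 6,"y": 37.1,"z": -19.6,"ax": 23.2,"ay": 0,"az": 0,"jaw": 255},
  {"x": 6,"y": 37.1,"z": -19.6,"ax": 23.2,"ay": 0,"az": 0,"jaw": 255},
], newtons=40)

```text
time_s: 1.27
tool_pos: [0.4658, -0.2115, 0.1691]
tool_rot: [-0.481, -0.516, -0.484, 0.518]
force: [0.3, -0.1, 0.7]
grip_width: 0.0002
```

```bash
cat > look.py <<'E'
from h import *
import sys
f=ctrl.grab_frame("wrist"); cv2.imwrite(f"pics/{sys.argv[1]}.png",f["color"]); W=pts(f); hsv=cv2.cvtColor(f["color"],cv2.COLOR_BGR2HSV)
H,S,V=[hsv[...,i].astype(int) for i in range(3)]
for c,m in dict(blue=(H>100)&(H<125)&(S>120)&(V>40),yel=(H>20)&(H<35)&(S>150)&(V>80),red=((H<6)|(H>172))&(S>150)&(V>50)).items():
    k,l,st,ce=cv2.connectedComponentsWithStats((m&(W[...,2]>.02)).astype(np.uint8))
    for i in range(1,k):
        if st[i,4]>60:
            p=W[l==i]; t=p[p[:,2]>np.nanpercentile(p[:,2],98)-.004]
            r=cv2.minAreaRect((p[:,:2]*1000).astype(np.float32))
            print(c,st[i,4],np.round(ce[i]),np.round(np.percentile(p,3,0),4),np.round(np.percentile(p,97,0),4),"rect mm",np.round(r[0],1),np.round(r[1],1),round(r[2],1),"top mid",np.round((t.min(0)+t.max(0))/2,4))
s=ctrl.state(); print(s["tool_pos"],s["force"],s["grip_width"],s["q"],s["time_s"])
E
python3 look.py w2; python3 -c "
from h import *
plan([.467,-.212,.07],86)"
```

```text
blue 434 [ 58. 173.] [0.4953 0.0057 0.0566] [0.5074 0.0292 0.064 ] rect mm [500.5  17.8] [27.3 13.4] 82.1 top mid [0.5015 0.0173 0.0627]
blue 393 [321. 192.] [ 0.4611 -0.2249  0.0562] [ 0.4739 -0.2002  0.0639] rect mm [ 467.3 -212.5] [27.1 13.3] 86.8 top mid [ 0.4685 -0.2126  0.0623]
yel 3789 [ 39. 102.] [ 0.5353 -0.0143  0.0582] [0.5851 0.0359 0.0682] rect mm [559.   10.8] [53.9 54. ] 81.6 top mid [0.5602 0.0108 0.067 ]
yel 4008 [322. 124.] [ 0.5034 -0.2412  0.0581] [ 0.5516 -0.1932  0.068 ] rect mm [ 526.2 -217. ] [51.1 53.2] 85.9 top mid [ 0.5276 -0.217   0.0668]
[ 0.46619186 -0.21216936  0.17092178] [-1.50668002  0.26220205  0.72460508] -0.0004494835852575462 [-4.27083518e-01 -1.58841772e-02 -4.65539229e-02  1.54196344e+00
 -2.36123908e-05  2.78444042e+00] 1.325
shift [10.09  0.1  -0.02] turn [1.8e+02 2.0e-01 1.0e-01] turn [-0.  -0.   0.1]
```

View pics/w2.png

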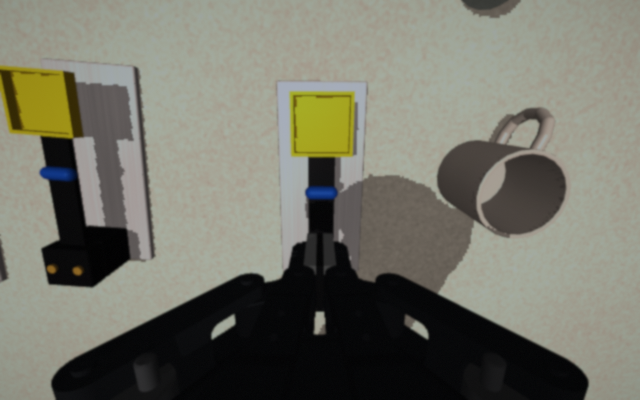

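The wrist view shows station 1 straight below: its bar is at (321,192) and its cup at (322,124). The neighbouring station is on the left and the mug on the right, both clear. Coordinates agree with the earlier average, so I'm descending to just above the bar.

Emit:
servo_tool([
  {"x": 4,"y": 0.1,"z": 0,"ax": 0,"ay": 0,"az": 0,"jaw": 255},
  {"x": 8,"y": 0.1,"z": 0,"ax": 0,"ay": 0,"az": 0,"jaw": 255},
  {"x": 9.8,"y": 0.1,"z": 0,"ax": 0,"ay": 0,"az": 0,"jaw": 255},
  {"x": 10.2,"y": 0.1,"z": 0,"ax": 0,"ay": 0,"az": 0,"jaw": 255},
  {"x": 10.2,"y": 0.1,"z": 0,"ax": 0,"ay": 0,"az": 0,"jaw": 255},
  {"x": 10.2,"y": 0.1,"z": 0,"ax": 0,"ay": 0,"az": 0,"jaw": 255},
])

```text
time_s: 2.08
tool_pos: [0.4684, -0.2129, 0.0708]
tool_rot: [0.483, 0.518, 0.481, -0.517]
force: [-0.3, -0.7, -1.0]
grip_width: -0.0001
```

Emit:
servo_tool([
  {"x": 0.3,"y": 0,"z": 0,"ax": 0,"ay": 0,"az": 0,"jaw": 255},
  {"x": 0.5,"y": 0,"z": 0,"ax": 0,"ay": 0,"az": 0,"jaw": 255},
  {"x": 0.7,"y": 0,"z": 0,"ax": 0,"ay": 0,"az": 0,"jaw": 255},
  {"x": 0.7,"y": 0,"z": 0,"ax": 0,"ay": 0,"az": 0,"jaw": 255},
])

```text
time_s: 2.58
tool_pos: [0.468, -0.2125, 0.0625]
tool_rot: [0.482, 0.517, 0.482, -0.517]
force: [0.7, 0.1, 2.9]
grip_width: -0.0
```

```bash
cat > avg.py <<'E'
from h import *
import sys
n=int(sys.argv[1]) if len(sys.argv)>1 else 4
A=[]
for i in range(n):
    ctrl.grab_frame("side"); s=ctrl.state(); A.append(np.r_[s["tool_pos"][2]*1000,s["force"],s["tool_pos"][:2]*1000])
print(np.round(A,2)); print(np.round(np.mean(A,0),2),s["time_s"])
E
python3 avg.py
```

```text
[[ 6.2590e+01  5.9000e-01  1.1300e+00  2.9800e+00  4.6796e+02 -2.1254e+02]
 [ 6.2570e+01  1.1900e+00 -1.0400e+00  3.7500e+00  4.6792e+02 -2.1254e+02]
 [ 6.2570e+01  6.8000e-01  6.0000e-02  2.0000e+00  4.6795e+02 -2.1256e+02]
 [ 6.2550e+01  1.5200e+00  1.6000e-01  3.5700e+00  4.6795e+02 -2.1255e+02]]
[ 6.2570e+01  9.9000e-01  8.0000e-02  3.0800e+00  4.6794e+02 -2.1255e+02] 2.775
```

Emit:
servo_tool([
  {"x": 0.1,"y": 0,"z": 0,"ax": 0,"ay": 0,"az": 0,"jaw": 255},
  {"x": 0.2,"y": 0,"z": 0,"ax": 0,"ay": 0,"az": 0,"jaw": 255},
  {"x": 0.2,"y": 0,"z": 0,"ax": 0,"ay": 0,"az": 0,"jaw": 255},
  {"x": 0.2,"y": 0,"z": 0,"ax": 0,"ay": 0,"az": 0,"jaw": 255},
])

```text
time_s: 3.28
tool_pos: [0.4681, -0.2126, 0.0608]
tool_rot: [0.483, 0.517, 0.482, -0.517]
force: [0.7, 0.1, 6.1]
grip_width: -0.0003
```

```bash
python3 avg.py; python3 -c "
from h import *
plan([.5005,.0178,.12],82)"
```

```text
[[ 6.0760e+01  1.1100e+00  1.3400e+00  6.0000e+00  4.6811e+02 -2.1259e+02]
 [ 6.0780e+01  1.4500e+00  1.2700e+00  6.7600e+00  4.6814e+02 -2.1260e+02]
 [ 6.0780e+01  1.4200e+00  9.1000e-01  6.4100e+00  4.6813e+02 -2.1260e+02]
 [ 6.0790e+01  1.4800e+00  4.1000e-01  6.9000e+00  4.6813e+02 -2.1258e+02]]
[  60.78    1.36    0.98    6.52  468.13 -212.59] 3.475
shift [ -5.92   1.62 -23.21] turn [-1.76e+02  1.00e-01  0.00e+00] turn [ 4.   0.  -0.1]
```

Station 1 gives 3.2 mm at 6.5 N, about 1.9 N/mm, so it is stiff. Moving to station 2 with a half turn to keep joint 6 in range.

Emit:
servo_tool([
  {"x": -3,"y": 0,"z": 0,"ax": 0,"ay": 0,"az": 0,"jaw": 255},
  {"x": -6,"y": 0,"z": -2,"ax": -10,"ay": 0,"az": 0,"jaw": 255},
  {"x": -6,"y": 0.4,"z": -6,"ax": -20,"ay": 0,"az": 0,"jaw": 255},
  {"x": -6,"y": 0.8,"z": -10,"ax": -30,"ay": 0,"az": 0,"jaw": 255},
  {"x": -6,"y": 1.2,"z": -14,"ax": -40,"ay": 0,"az": 0,"jaw": 255},
  {"x": -6,"y": 1.6,"z": -18,"ax": -50,"ay": 0,"az": 0,"jaw": 255},
  {"x": -6,"y": 1.6,"z": -22,"ax": -60,"ay": 0,"az": 0,"jaw": 255},
  {"x": -6,"y": 1.6,"z": -23.2,"ax": -70,"ay": 0,"az": 0,"jaw": 255},
  {"x": -6,"y": 1.6,"z": -23.2,"ax": -80,"ay": 0,"az": 0,"jaw": 255},
  {"x": -6,"y": 1.6,"z": -23.2,"ax": -90,"ay": 0,"az": 0,"jaw": 255},
])

```text
time_s: 4.72
tool_pos: [0.4994, 0.018, 0.1195]
tool_rot: [0.706, 0.022, 0.707, -0.023]
force: [-0.1, 0.4, 0.6]
grip_width: 0.0001
```

Emit:
servo_tool([
  {"x": 0,"y": 0,"z": 0,"ax": -10,"ay": 0,"az": 0,"jaw": 255},
  {"x": 0,"y": 0,"z": 0,"ax": -20,"ay": 0,"az": 0,"jaw": 255},
  {"x": 0,"y": 0,"z": 0,"ax": -30,"ay": 0,"az": 0,"jaw": 255},
  {"x": 0,"y": 0,"z": 0,"ax": -40,"ay": 0,"az": 0,"jaw": 255},
  {"x": 0,"y": 0,"z": 0,"ax": -50,"ay": 0,"az": 0,"jaw": 255},
  {"x": 0,"y": 0,"z": 0,"ax": -60,"ay": 0,"az": 0,"jaw": 255},
  {"x": 0,"y": 0,"z": 0,"ax": -70,"ay": 0,"az": 0,"jaw": 255},
  {"x": 0,"y": 0,"z": 0,"ax": -80,"ay": 0,"az": 0,"jaw": 255},
  {"x": 0,"y": 0,"z": 0,"ax": -86,"ay": 0,"az": 0,"jaw": 255},
  {"x": 0,"y": 0,"z": 0,"ax": -86,"ay": 0,"az": 0,"jaw": 255},
])

```text
time_s: 5.98
tool_pos: [0.4995, 0.0177, 0.1197]
tool_rot: [0.534, -0.463, 0.534, 0.464]
force: [-0.2, -0.7, -0.2]
grip_width: 0.0003
```

```bash
python3 look.py w3; python3 -c "
from h import *
plan([.5005,.0178,.064],82)"
```

```text
blue 708 [573. 159.] [0.4788 0.1867 0.0565] [0.4912 0.2107 0.0641] rect mm [485.5 199.5] [28.7 12.7] 78.9 top mid [0.4849 0.2001 0.0626]
blue 458 [ 13. 213.] [ 0.4621 -0.2141  0.0561] [ 0.474  -0.1974  0.0638] rect mm [ 468.3 -209.3] [26.9 13.4] 87.1 top mid [ 0.4677 -0.2065  0.0624]
blue 573 [322. 214.] [0.4945 0.008  0.0563] [0.5077 0.0321 0.0639] rect mm [501.7  20. ] [27.3 13.7] 81.3 top mid [0.5004 0.0201 0.0623]
yel 107 [343.  83.] [0.4104 0.0425 0.068 ] [0.4173 0.0479 0.0706] rect mm [414.1  45.3] [5.7 7.6] 81.5 top mid [0.4139 0.0452 0.0695]
yel 4142 [557. 239.] [0.5178 0.164  0.0584] [0.5697 0.2149 0.0681] rect mm [544.  189.4] [53.8 52.4] 79.3 top mid [0.5439 0.1895 0.0668]
yel 3044 [ 30. 288.] [ 0.5028 -0.2403  0.0582] [ 0.5518 -0.1909  0.0679] rect mm [ 527.2 -216. ] [53.6 52.4] 85.7 top mid [ 0.5278 -0.2164  0.0666]
[0.49957952 0.01771784 0.11977646] [0.25762069 0.4519062  0.63769677] 9.857712476026809e-05 [ 3.55292543e-02 -4.47597272e-02 -1.73111246e-01  1.44352184e+00
 -1.37863249e-04  1.77922602e-01] 6.025
shift [ 5.58 -0.1   0.02] turn [-0.2 -0.  -0.1] turn [ 1.798e+02 -1.000e-01  0.000e+00]
```

Emit:
servo_tool([
  {"x": 3,"y": -0.1,"z": 0.1,"ax": 0,"ay": 0,"az": 0,"jaw": 255},
  {"x": 5,"y": -0.1,"z": 0.1,"ax": 0,"ay": 0,"az": 0,"jaw": 255},
  {"x": 5.3,"y": -0.1,"z": 0.1,"ax": 0,"ay": 0,"az": 0,"jaw": 255},
  {"x": 5.5,"y": -0.1,"z": 0.1,"ax": 0,"ay": 0,"az": 0,"jaw": 255},
  {"x": 5.7,"y": -0.1,"z": 0.1,"ax": 0,"ay": 0,"az": 0,"jaw": 255},
  {"x": 5.9,"y": -0.1,"z": 0.1,"ax": 0,"ay": 0,"az": 0,"jaw": 255},
  {"x": 5.9,"y": -0.1,"z": 0.1,"ax": 0,"ay": 0,"az": 0,"jaw": 255},
  {"x": 5.9,"y": -0.1,"z": 0.1,"ax": 0,"ay": 0,"az": 0,"jaw": 255},
])

```text
time_s: 7.02
tool_pos: [0.5015, 0.0186, 0.0618]
tool_rot: [0.534, -0.464, 0.533, 0.464]
force: [2.5, 0.1, 2.7]
grip_width: 0.0005
```

```bash
python3 avg.py; python3 -c "
from h import *
plan([.485,.199,.064],79.5)"
```

```text
[[ 6.1720e+01  2.1300e+00  2.3000e-01  2.4500e+00  5.0145e+02  1.8650e+01]
 [ 6.1630e+01  1.1000e+00 -1.0000e-01  2.7900e+00  5.0136e+02  1.8660e+01]
 [ 6.1560e+01  2.1500e+00 -2.6000e-01  2.1900e+00  5.0132e+02  1.8660e+01]
 [ 6.1520e+01  1.5400e+00  7.2000e-01  3.2900e+00  5.0126e+02  1.8650e+01]]
[6.1610e+01 1.7300e+00 1.5000e-01 2.6800e+00 5.0135e+02 1.8660e+01] 7.225
shift [-0.25  4.13 17.63] turn [2.5 0.  0. ] turn [-177.5   -0.     0. ]
```

Emit:
servo_tool([
  {"x": 0.1,"y": 0,"z": 0,"ax": 0,"ay": 0,"az": 0,"jaw": 255},
  {"x": 0.2,"y": 0,"z": 0,"ax": 0,"ay": 0,"az": 0,"jaw": 255},
  {"x": 0.3,"y": 0,"z": 0,"ax": 0,"ay": 0,"az": 0,"jaw": 255},
  {"x": 0.3,"y": 0,"z": 0,"ax": 0,"ay": 0,"az": 0,"jaw": 255},
  {"x": 0.3,"y": 0,"z": 0,"ax": 0,"ay": 0,"az": 0,"jaw": 255},
])

```text
time_s: 7.85
tool_pos: [0.5013, 0.0186, 0.0585]
tool_rot: [0.534, -0.464, 0.534, 0.464]
force: [3.8, 0.3, 5.9]
grip_width: 0.0003
```

```bash
python3 avg.py
```

```text
[[ 5.8500e+01  4.2800e+00 -1.0800e+00  4.9200e+00  5.0134e+02  1.8650e+01]
 [ 5.8510e+01  4.1600e+00 -1.5600e+00  4.7700e+00  5.0134e+02  1.8630e+01]
 [ 5.8500e+01  4.4500e+00  1.9000e-01  5.0700e+00  5.0133e+02  1.8640e+01]
 [ 5.8480e+01  3.3100e+00  4.8000e-01  5.0300e+00  5.0131e+02  1.8630e+01]]
[ 5.8500e+01  4.0500e+00 -4.9000e-01  4.9500e+00  5.0133e+02  1.8640e+01] 8.05
```

Station 2 is the soft one: 5 N at 5.5 mm. There is 4 N of sideways drag as the bar swings, so I'll ease along the arm while pressing further.

Emit:
servo_tool([
  {"x": 0,"y": -0.05,"z": 0,"ax": 0,"ay": 0,"az": 0,"jaw": 255},
  {"x": 0.1,"y": -0.1,"z": 0,"ax": 0,"ay": 0,"az": 0,"jaw": 255},
  {"x": 0.2,"y": -0.1,"z": 0,"ax": 0,"ay": 0,"az": 0,"jaw": 255},
  {"x": 0.2,"y": -0.1,"z": 0,"ax": 0,"ay": 0,"az": 0,"jaw": 255},
])

```text
time_s: 8.55
tool_pos: [0.5016, 0.0186, 0.0563]
tool_rot: [0.533, -0.464, 0.534, 0.464]
force: [0.7, 0.3, 7.1]
grip_width: -0.0
```

```bash
python3 avg.py
```

```text
[[ 5.6290e+01  1.1000e+00 -2.4000e-01  6.9600e+00  5.0156e+02  1.8600e+01]
 [ 5.6300e+01  4.8000e-01  2.6000e-01  7.4900e+00  5.0158e+02  1.8620e+01]
 [ 5.6300e+01 -2.7000e-01  1.2000e+00  5.6400e+00  5.0156e+02  1.8610e+01]
 [ 5.6310e+01  1.2400e+00  6.0000e-02  6.1200e+00  5.0154e+02  1.8610e+01]]
[5.6300e+01 6.4000e-01 3.2000e-01 6.5500e+00 5.0156e+02 1.8610e+01] 8.75
```

Emit:
servo_tool([
  {"x": 0.07,"y": 0,"z": 0,"ax": 0,"ay": 0,"az": 0,"jaw": 255},
  {"x": 0.13,"y": -0.02,"z": 0,"ax": 0,"ay": 0,"az": 0,"jaw": 255},
  {"x": 0.13,"y": -0.02,"z": 0,"ax": 0,"ay": 0,"az": 0,"jaw": 255},
  {"x": 0.13,"y": -0.02,"z": 0,"ax": 0,"ay": 0,"az": 0,"jaw": 255},
  {"x": 0.13,"y": -0.02,"z": 0,"ax": 0,"ay": 0,"az": 0,"jaw": 255},
  {"x": 0.13,"y": -0.02,"z": 0,"ax": 0,"ay": 0,"az": 0,"jaw": 255},
  {"x": 0.13,"y": -0.02,"z": 0,"ax": 0,"ay": 0,"az": 0,"jaw": 255},
  {"x": 0.13,"y": -0.02,"z": 0,"ax": 0,"ay": 0,"az": 0,"jaw": 255},
  {"x": 0.13,"y": -0.02,"z": 0,"ax": 0,"ay": 0,"az": 0,"jaw": 255},
  {"x": 0.13,"y": -0.02,"z": 0,"ax": 0,"ay": 0,"az": 0,"jaw": 255},
])

```text
time_s: 10.0
tool_pos: [0.5016, 0.0186, 0.0551]
tool_rot: [0.533, -0.464, 0.534, 0.464]
force: [-1.5, 1.1, 6.3]
grip_width: 0.0002
```

```bash
python3 avg.py 6; python3 -c "
from h import *
plan([.44,.345,.17],82)"
```

```text
[[ 5.5070e+01 -1.6000e-01  1.9000e-01  6.4500e+00  5.0164e+02  1.8600e+01]
 [ 5.5080e+01 -8.4000e-01  2.3000e-01  7.6200e+00  5.0162e+02  1.8580e+01]
 [ 5.5080e+01 -3.5000e-01  7.1000e-01  7.9700e+00  5.0163e+02  1.8600e+01]
 [ 5.5060e+01  3.3000e-01  9.2000e-01  7.1700e+00  5.0162e+02  1.8580e+01]
 [ 5.5080e+01 -8.9000e-01  4.0000e-02  6.1300e+00  5.0163e+02  1.8600e+01]
 [ 5.5040e+01 -1.2200e+00  7.3000e-01  6.7700e+00  5.0161e+02  1.8590e+01]]
[ 5.5070e+01 -5.2000e-01  4.7000e-01  7.0200e+00  5.0162e+02  1.8590e+01] 10.3
shift [-11.48  10.67  31.46] turn [-0.   0.  -0.1] turn [ 1.8e+02 -1.0e-01 -0.0e+00]
```

Emit:
servo_tool([
  {"x": 0.08,"y": 0,"z": 0,"ax": 0,"ay": 0,"az": 0,"jaw": 255},
  {"x": 0.08,"y": 0,"z": 0,"ax": 0,"ay": 0,"az": 0,"jaw": 255},
  {"x": 0.08,"y": 0,"z": 0,"ax": 0,"ay": 0,"az": 0,"jaw": 255},
  {"x": 0.08,"y": 0,"z": 0,"ax": 0,"ay": 0,"az": 0,"jaw": 255},
  {"x": 0.08,"y": 0,"z": 0,"ax": 0,"ay": 0,"az": 0,"jaw": 255},
  {"x": 0.08,"y": 0,"z": 0,"ax": 0,"ay": 0,"az": 0,"jaw": 255},
  {"x": 0.08,"y": 0,"z": 0,"ax": 0,"ay": 0,"az": 0,"jaw": 255},
  {"x": 0.08,"y": 0,"z": 0,"ax": 0,"ay": 0,"az": 0,"jaw": 255},
])

```text
time_s: 11.3
tool_pos: [0.5016, 0.0186, 0.0543]
tool_rot: [0.533, -0.463, 0.534, 0.464]
force: [0.3, 0.2, 7.6]
grip_width: 0.0
```

```bash
python3 avg.py 8|tail -1; python3 -c "
from h import *
plan([.487,.362,.20],82)"
```

```text
[ 5.4340e+01 -6.2000e-01  3.5000e-01  8.1600e+00  5.0164e+02  1.8590e+01] 11.7
shift [-14.55   6.25  33.8 ] turn [-0.   0.  -0.1] turn [ 1.8e+02 -1.0e-01 -0.0e+00]
```

Held 8.2 N at 9.7 mm on station 2. Lifting and moving over the small red weight.

Emit:
servo_tool([
  {"x": -3,"y": 0,"z": 0,"ax": 0,"ay": 0,"az": 0,"jaw": 255},
  {"x": -8,"y": 0,"z": 0,"ax": 0,"ay": 0,"az": 0,"jaw": 255},
  {"x": -12,"y": 1,"z": 4,"ax": 0,"ay": 0,"az": 0,"jaw": 255},
  {"x": -14.5,"y": 2,"z": 9,"ax": 0,"ay": 0,"az": 0,"jaw": 255},
  {"x": -14.5,"y": 3,"z": 14.5,"ax": 0,"ay": 0,"az": 0,"jaw": 0},
  {"x": -14.5,"y": 4,"z": 20,"ax": 0,"ay": 0,"az": 0,"jaw": 0},
  {"x": -14.5,"y": 5,"z": 25.5,"ax": 0,"ay": 0,"az": 0,"jaw": 0},
  {"x": -14.5,"y": 6.2,"z": 30.5,"ax": 0,"ay": 0,"az": 0,"jaw": 0},
  {"x": -14.5,"y": 6.2,"z": 33.8,"ax": 0,"ay": 0,"az": 0,"jaw": 0},
  {"x": -14.5,"y": 6.2,"z": 33.8,"ax": 0,"ay": 0,"az": 0,"jaw": 0},
])

```text
time_s: 12.95
tool_pos: [0.4868, 0.3632, 0.1971]
tool_rot: [0.532, -0.464, 0.535, 0.465]
force: [0.2, -0.5, 0.5]
grip_width: 0.0853
```

```bash
python3 look.py w4
```

```text
blue 325 [163. 208.] [0.479  0.1912 0.0564] [0.493  0.215  0.0639] rect mm [486.4 202.5] [27.5 13.9] 78.7 top mid [0.4855 0.2027 0.0623]
blue 174 [  7. 244.] [0.4962 0.021  0.056 ] [0.5081 0.0351 0.0635] rect mm [502.2  25. ] [22.  14.3] 82.7 top mid [0.5017 0.0294 0.0619]
yel 1923 [162. 261.] [0.5173 0.1644 0.0581] [0.5659 0.2168 0.068 ] rect mm [504.  227.4] [ 55.9 176.7] 39.7 top mid [0.5185 0.2361 0.1575]
yel 1288 [ 16. 297.] [ 0.5369 -0.0097  0.0581] [0.5854 0.038  0.0678] rect mm [560.   13.8] [50.3 52.7] 80.3 top mid [0.5614 0.0167 0.0668]
red 1903 [376. 104.] [0.3991 0.4037 0.0842] [0.4328 0.4382 0.0889] rect mm [416.2 421.1] [38.7 39. ] 82.8 top mid [0.4159 0.4214 0.0876]
red 759 [323. 186.] [0.4721 0.3544 0.0293] [0.4985 0.379  0.0654] rect mm [485.7 366.5] [28.1 28.5] 36.9 top mid [0.4863 0.3663 0.0643]
[0.48699986 0.3620012  0.19753624] [-0.06638197  0.09552267  0.62712376] 0.08550325968915602 [ 6.39221072e-01  2.19624179e-01  2.59636753e-01  1.61467262e+00
 -6.36125225e-06  7.77547068e-01] 13.0
```

View pics/w4.png

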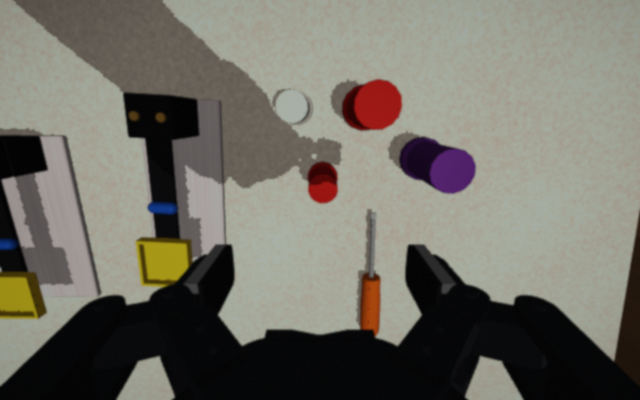

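The wrist view shows the small red weight at (323,186), near (0.486, 0.366) m. The screwdriver tip is at (372,210), and the look-alikes stand clear. Descending with the jaws partly closed.

Emit:
servo_tool([
  {"x": 4,"y": 0.1,"z": 0.3,"ax": 0,"ay": 0,"az": 0,"jaw": 75},
  {"x": 8,"y": 0.1,"z": 0.3,"ax": 0,"ay": 0,"az": 0,"jaw": 75},
  {"x": 11.5,"y": 0.1,"z": 0.3,"ax": 0,"ay": 0,"az": 0,"jaw": 75},
  {"x": 14,"y": 0.1,"z": 0.3,"ax": 0,"ay": 0,"az": 0,"jaw": 75},
  {"x": 16,"y": 0.1,"z": 0.3,"ax": 0,"ay": 0,"az": 0,"jaw": 75},
  {"x": 16.7,"y": 0.1,"z": 0.3,"ax": 0,"ay": 0,"az": 0,"jaw": 75},
  {"x": 16.7,"y": 0.1,"z": 0.3,"ax": 0,"ay": 0,"az": 0,"jaw": 75},
])

```text
time_s: 13.88
tool_pos: [0.4875, 0.3647, 0.0324]
tool_rot: [0.534, -0.464, 0.534, 0.464]
force: [-0.7, -0.4, 0.0]
grip_width: 0.0607
```

Emit:
servo_tool([
  {"x": 0,"y": 0,"z": 0,"ax": 0,"ay": 0,"az": 0,"jaw": 255},
  {"x": 0,"y": 0,"z": 0,"ax": 0,"ay": 0,"az": 0,"jaw": 255},
  {"x": 0,"y": 0,"z": 0,"ax": 0,"ay": 0,"az": 0,"jaw": 255},
  {"x": 0,"y": 0,"z": 0,"ax": 0,"ay": 0,"az": 0,"jaw": 255},
  {"x": 0,"y": 0,"z": 0,"ax": 0,"ay": 0,"az": 0,"jaw": 255},
], newtons=40)

```text
time_s: 14.5
tool_pos: [0.4879, 0.3654, 0.0333]
tool_rot: [0.534, -0.464, 0.533, 0.464]
force: [-0.7, 0.8, 5.8]
grip_width: 0.0281
```

Emit:
servo_tool([
  {"x": -1,"y": 0,"z": 0,"ax": 0,"ay": 0,"az": 0,"jaw": 255},
  {"x": -4,"y": 0,"z": 0,"ax": 0,"ay": 0,"az": 0,"jaw": 255},
  {"x": -8,"y": 0,"z": 0,"ax": 0,"ay": 0,"az": 0,"jaw": 255},
  {"x": -12,"y": 0,"z": 0,"ax": 0,"ay": 0,"az": 0,"jaw": 255},
  {"x": -13,"y": 0,"z": 0,"ax": 0,"ay": 0,"az": 0,"jaw": 255},
  {"x": -13,"y": 0,"z": 0,"ax": 0,"ay": 0,"az": 0,"jaw": 255},
])

```text
time_s: 15.25
tool_pos: [0.4875, 0.365, 0.1617]
tool_rot: [0.534, -0.464, 0.534, 0.464]
force: [-0.1, -0.5, -4.5]
grip_width: 0.0282
```

```bash
python3 look.py w5; python3 -c "
from h import *
plan([.5595,.0117,.15],82)
f=ctrl.grab_frame('side'); cv2.imwrite('pics/s2.png',f['color'])"; python3 avg.py 2|tail -1
```

```text
blue 432 [140. 220.] [0.4788 0.1916 0.056 ] [0.4928 0.2153 0.0638] rect mm [486.6 202.4] [28.1 14.5] 79.1 top mid [0.4855 0.2021 0.0622]
yel 2959 [142. 279.] [0.5168 0.1641 0.0583] [0.567  0.2182 0.0679] rect mm [523.4 240.8] [ 59.8 179.8] 17.8 top mid [0.519  0.2387 0.1454]
red 2810 [381. 102.] [0.3993 0.4024 0.043 ] [0.4326 0.4381 0.0889] rect mm [415.8 421.3] [39.6 38.8] 87.0 top mid [0.416  0.4215 0.0877]
red 5522 [320. 255.] [0.4709 0.353  0.138 ] [0.4968 0.3791 0.1934] rect mm [484.3 365.6] [31.9 33.4] 5.1 top mid [0.4856 0.3654 0.1923]
[0.48708094 0.36467975 0.16054474] [-0.09713039 -0.05684272 -3.76384323] 0.028036834260859168 [ 6.42679952e-01  2.14985990e-01  1.82855381e-01  1.54062386e+00
 -1.79505229e-05  7.82594753e-01] 15.3
shift [  1.09 -12.1  -33.94] turn [-0.  -0.1 -0.1] turn [ 1.8e+02 -1.0e-01  1.0e-01] 
[ 1.6005e+02  3.3000e-01 -6.8000e-01 -3.5500e+00  4.8682e+02  3.6449e+02] 15.45
```

View pics/w5.png

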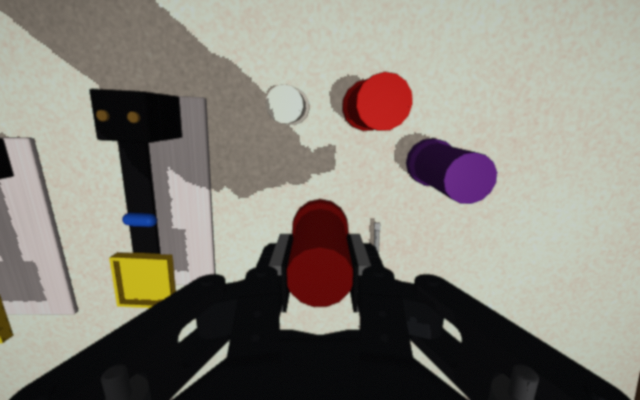

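The weight is held upright at (320,255). Carrying it over the soft station's cup.

Emit:
servo_tool([
  {"x": 0,"y": -1,"z": -3,"ax": 0,"ay": 0,"az": 0,"jaw": 255},
  {"x": 0,"y": -2.5,"z": -7.5,"ax": 0,"ay": 0,"az": 0,"jaw": 255},
  {"x": 0,"y": -4.5,"z": -12.5,"ax": 0,"ay": 0,"az": 0,"jaw": 255},
  {"x": 0,"y": -6.3,"z": -17.5,"ax": 0,"ay": 0,"az": 0,"jaw": 255},
  {"x": 0,"y": -8,"z": -22.5,"ax": 0,"ay": 0,"az": 0,"jaw": 255},
  {"x": 0,"y": -9.8,"z": -27.5,"ax": 0,"ay": 0,"az": 0,"jaw": 255},
  {"x": 0,"y": -11.3,"z": -31.5,"ax": 0,"ay": 0,"az": 0,"jaw": 255},
  {"x": 1,"y": -12.2,"z": -34,"ax": 0,"ay": 0,"az": 0,"jaw": 255},
  {"x": 2.5,"y": -12.2,"z": -34,"ax": 0,"ay": 0,"az": 0,"jaw": 255},
  {"x": 2.5,"y": -12.2,"z": -34,"ax": 0,"ay": 0,"az": 0,"jaw": 255},
])

```text
time_s: 16.7
tool_pos: [0.5596, 0.0116, 0.135]
tool_rot: [0.533, -0.463, 0.535, 0.465]
force: [0.2, 0.9, -3.7]
grip_width: 0.0285
```

```bash
python3 look.py w6; python3 -c "
from h import *
plan([.5602,.0111,.092],82)"
```

```text
blue 762 [572.  70.] [0.4791 0.1868 0.0571] [0.4917 0.2107 0.0642] rect mm [484.9 199.1] [27.2 12.9] 78.7 top mid [0.4854 0.1994 0.0628]
blue 388 [ 11. 129.] [ 0.4627 -0.2112  0.0563] [ 0.4738 -0.1972  0.0636] rect mm [ 468.1 -205.6] [19.7 12.6] 86.3 top mid [ 0.4681 -0.2047  0.0619]
blue 614 [319. 130.] [0.4951 0.0076 0.0575] [0.5077 0.0321 0.0641] rect mm [501.4  19.8] [28.  12.9] 79.7 top mid [0.501  0.0199 0.0626]
yel 4599 [555. 156.] [0.5188 0.164  0.0582] [0.5695 0.2149 0.0681] rect mm [543.9 189.3] [53.9 52.6] 78.8 top mid [0.5445 0.1892 0.0671]
yel 3312 [ 27. 209.] [ 0.5034 -0.2391  0.0581] [ 0.5518 -0.1908  0.0678] rect mm [ 527.3 -215.6] [52.4 51.9] 85.7 top mid [ 0.5279 -0.2156  0.0666]
yel 2165 [318. 194.] [ 0.5332 -0.0135  0.0583] [0.5723 0.0368 0.0683] rect mm [557.8  11.5] [50.9 47.4] 81.9 top mid [0.5565 0.0115 0.0882]
red 5386 [319. 255.] [ 5.430e-01 -2.000e-04  1.116e-01] [0.5692 0.0253 0.1669] rect mm [556.4  12.7] [32.4 32.1] 76.6 top mid [0.5579 0.0121 0.1654]
[0.56006262 0.01187838 0.13611432] [-0.083126    0.25574134 -2.92153421] 0.02838759727450732 [2.10830652e-02 9.82504208e-02 4.43145778e-03 1.47912132e+00
 2.41315184e-04 1.60472538e-01] 16.75
shift [ 4.41 -0.03 -0.07] turn [ 0.  -0.  -0.1] turn [-180.     0.2   -0. ]
```

View pics/w6.png

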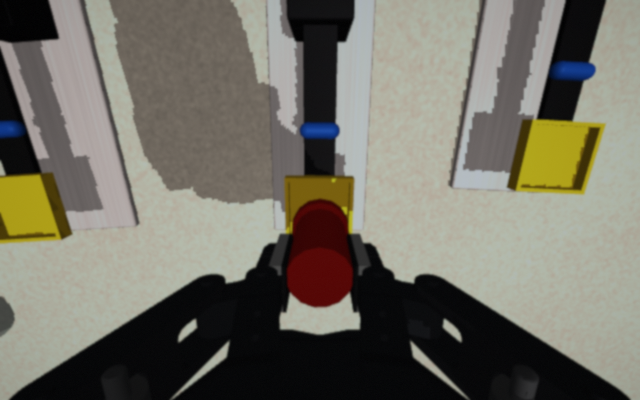

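The weight sits over the soft station's cup, whose near wall shows at (318,190), centred sideways and about 1 mm short along the arm. Lowering it.

Emit:
servo_tool([
  {"x": 2,"y": -0.1,"z": 0,"ax": 0,"ay": 0,"az": 0,"jaw": 255},
  {"x": 3.6,"y": -0.1,"z": 0,"ax": 0,"ay": 0,"az": 0,"jaw": 255},
  {"x": 4.1,"y": -0.1,"z": 0,"ax": 0,"ay": 0,"az": 0,"jaw": 255},
  {"x": 4.4,"y": -0.1,"z": 0,"ax": 0,"ay": 0,"az": 0,"jaw": 255},
  {"x": 4.7,"y": -0.1,"z": 0,"ax": 0,"ay": 0,"az": 0,"jaw": 255},
  {"x": 5.0,"y": -0.1,"z": 0,"ax": 0,"ay": 0,"az": 0,"jaw": 255},
  {"x": 5.3,"y": -0.1,"z": 0,"ax": 0,"ay": 0,"az": 0,"jaw": 255},
  {"x": 5.6,"y": -0.1,"z": 0,"ax": 0,"ay": 0,"az": 0,"jaw": 255},
  {"x": 5.6,"y": -0.1,"z": 0,"ax": 0,"ay": 0,"az": 0,"jaw": 255},
  {"x": 5.6,"y": -0.1,"z": 0,"ax": 0,"ay": 0,"az": 0,"jaw": 255},
])

```text
time_s: 18.0
tool_pos: [0.562, 0.0112, 0.0814]
tool_rot: [0.534, -0.464, 0.534, 0.464]
force: [0.1, 3.0, -0.2]
grip_width: 0.0281
```

```bash
python3 avg.py 5; python3 look.py w7|grep -E "red|yel 2|yel 1"
```

```text
[[ 8.1440e+01  5.2000e-01  1.8200e+00  5.9000e-01  5.6198e+02  1.1170e+01]
 [ 8.1440e+01  9.6000e-01  1.7200e+00  6.8000e-01  5.6196e+02  1.1150e+01]
 [ 8.1360e+01  1.8100e+00  2.1900e+00  2.9000e-01  5.6193e+02  1.1180e+01]
 [ 8.1330e+01  1.0000e-01  1.2400e+00 -2.7000e-01  5.6193e+02  1.1180e+01]
 [ 8.1330e+01 -5.1000e-01  1.6200e+00  5.7000e-01  5.6192e+02  1.1160e+01]]
[8.1380e+01 5.8000e-01 1.7200e+00 3.7000e-01 5.6194e+02 1.1170e+01] 18.25
yel 2301 [317. 202.] [ 0.5325 -0.012   0.0453] [0.5646 0.0376 0.0569] rect mm [551.   12.5] [51.2 34. ] 82.1 top mid [0.5497 0.0127 0.0556]
red 5485 [319. 255.] [ 0.5453 -0.0007  0.0578] [0.5714 0.0251 0.1132] rect mm [558.   12.1] [31.5 32.3] 38.7 top mid [0.5601 0.0118 0.1118]
```

The force shows the weight's load is now on the arm. Opening, then lifting.

Emit:
servo_tool([
  {"x": 0,"y": 0,"z": 0,"ax": 0,"ay": 0,"az": 0,"jaw": 130},
  {"x": 0,"y": 0,"z": 0,"ax": 0,"ay": 0,"az": 0,"jaw": 90},
  {"x": 0,"y": 0,"z": 0,"ax": 0,"ay": 0,"az": 0,"jaw": 60},
  {"x": 0,"y": 0,"z": 0,"ax": 0,"ay": 0,"az": 0,"jaw": 40},
  {"x": 0,"y": 0,"z": 0,"ax": 0,"ay": 0,"az": 0,"jaw": 40},
  {"x": -2,"y": 0,"z": 0,"ax": 0,"ay": 0,"az": 0,"jaw": 40},
  {"x": -5,"y": 0,"z": 0,"ax": 0,"ay": 0,"az": 0,"jaw": 40},
  {"x": -9,"y": 0,"z": 0,"ax": 0,"ay": 0,"az": 0,"jaw": 40},
  {"x": -12,"y": 0,"z": 0,"ax": 0,"ay": 0,"az": 0,"jaw": 40},
  {"x": -12,"y": 0,"z": 0,"ax": 0,"ay": 0,"az": 0,"jaw": 40},
])

```text
time_s: 19.55
tool_pos: [0.5628, 0.0111, 0.2038]
tool_rot: [0.535, -0.465, 0.533, 0.463]
force: [0.4, 0.5, -1.0]
grip_width: 0.0722
```

```bash
python3 look.py w8; python3 -c "
from h import *
f=ctrl.grab_frame('side'); g=ctrl.grab_frame('scene')
cv2.imwrite('pics/fin.png',np.hstack([cv2.resize(f['color'][60:260,220:400],(396,440)),cv2.resize(g['color'][100:280,180:342],(396,440))]))"
```

```text
blue 419 [511.  77.] [0.4791 0.1873 0.0571] [0.4917 0.2113 0.0641] rect mm [484.9 199.8] [27.4 12.7] 79.1 top mid [0.4855 0.2001 0.0625]
blue 385 [ 75. 121.] [ 0.4622 -0.2217  0.0567] [ 0.4735 -0.1978  0.0639] rect mm [ 468.1 -210.4] [27.8 12.2] 82.1 top mid [ 0.4677 -0.2107  0.0626]
blue 334 [319. 122.] [0.4951 0.0077 0.0509] [0.507  0.0322 0.0566] rect mm [501.1  19.9] [27.4 11.5] 82.0 top mid [0.5011 0.0199 0.0553]
blue 741 [  9. 303.] [ 0.628  -0.3659  0.0557] [ 0.6679 -0.3486  0.0699] rect mm [ 649.4 -357.5] [20.  48.6] 78.6 top mid [ 0.6522 -0.3598  0.0686]
yel 2742 [500. 142.] [0.5188 0.1642 0.0582] [0.5691 0.2147 0.0682] rect mm [543.8 189.2] [52.5 51.8] 78.9 top mid [0.5438 0.1895 0.0668]
yel 2475 [ 88. 183.] [ 0.5026 -0.241   0.0581] [ 0.5514 -0.1913  0.068 ] rect mm [ 527.2 -216.5] [53.3 51.7] 85.7 top mid [ 0.5274 -0.2161  0.0669]
yel 1064 [317. 175.] [ 0.5345 -0.0144  0.0429] [0.5837 0.0368 0.0566] rect mm [560.7  10.8] [50.9 51.7] 81.4 top mid [0.5519 0.0121 0.079 ]
red 1284 [320. 194.] [ 0.5462 -0.0008  0.0569] [0.5784 0.0248 0.1114] rect mm [562.3  12.2] [37.  31.6] 6.6 top mid [0.5666 0.011  0.1103]
[0.5622801  0.01109786 0.20191411] [-0.22185175 -0.4347831  -1.24113422] 0.07218665137527333 [ 1.97550185e-02  1.05724834e-01  1.39230334e-01  1.60253661e+00
 -4.01331054e-05  1.59679347e-01] 19.6
```

View pics/fin.png

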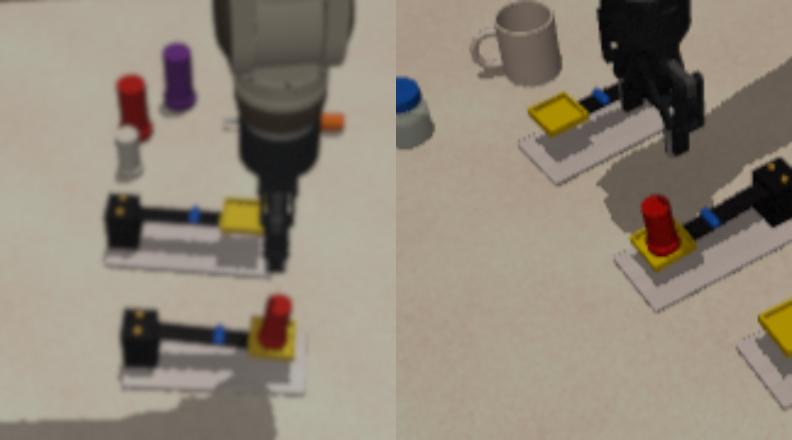

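The picture shows the weight standing in the tilted, sagging cup at (277,325) on the left half and (660,225) on the right. The gripper is well clear, and the mug, jar and screwdriver look in place. Handing in.

```bash
python3 -c "
from cell import ctrl
print(ctrl.job_done(), ctrl.state()['time_s'])"
```

```text
the job is handed in; nothing more can be done
the job is handed in; nothing more can be done
```

The soft arm is the middle station. I held it at the test force, and the red weight now stands released in its cup. The job is handed in; it reported no verdict.

- **Finding the soft arm:** The right-hand arm gave 3.2 mm at 6.5 N, so it is stiff. The middle arm gave about 9.7 mm at 8.2 N. I did not press the left arm, since only one arm is soft.
- **Hold:** I held the middle arm at 7 to 8 N for over 2 s. The highest reading I saw on any arm was about 8.2 N on average. The force sensor has about ±1 N of noise.
- **Last checks:** The bar sits about 7 mm lower under the weight, which puts the cup's sag at about 13.6 mm. The weight's foot is within about 2 mm of the cup's centre, and it leans about 0.11 rad with the tilted cup. The gripper was open and about 9 cm above the weight.
- **Bystanders:** The mug, jar and screwdriver looked undisturbed in the last picture, though it shows the jar and screwdriver only in part and I did not measure their positions. No contact with them was seen.
- **Disagreements:** The scene and side cameras differed by 3 to 5 mm, so I used the wrist camera, which fell between them. The first move call was refused because its rows were incomplete, and nothing moved.

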